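# Load sleeve on the spigot, then find the thread hand of the lantern cap and hold it off

### The job

Make ready for a battery change: first push the loose aluminium battery sleeve fully down onto the spigot of the small round stand and let it go. Then open the lantern on the stand's side of the bench (the one nearer to the stand; the two look alike): its cap comes off with a part turn, but it may have a left-hand or a right-hand thread, so try gently which way it turns without forcing it against a stop, then lift the cap straight out and finish while still holding it in the gripper, still, about 10 cm above its seat. Leave the other lantern's cap and everything else on the bench where it is.

Things in the scene. Friction and masses are not known exactly. Their poses are not given: they have to be found in the camera images.
- lantern_a: fixed upright grey rubber lantern, 96 mm across, 100 mm tall, closed on top by cap_a. Origin: centre of underside, z up; the cap's wing starts along its x axis (within 0.06 rad). Cap turns easily: one way (unknown which) it hits a hard stop after 0.07-0.22 rad, still locked; the other way after 1.02-1.16 rad, and lifts straight out there (within 0.15 rad of that stop).
- lantern_b: fixed upright grey rubber lantern, 96 mm across, 100 mm tall, closed on top by cap_b. Origin: centre of underside, z up; the cap's wing starts along its x axis (within 0.06 rad). Cap turns easily: one way (unknown which) it hits a hard stop after 0.07-0.22 rad, still locked; the other way after 1.02-1.16 rad, and lifts straight out there (within 0.15 rad of that stop).
- cap_a: lantern_a's battery cap, 80 g, loose but locked in. Grey disc 60 mm across, 7 mm thick, with an upright aluminium wing on top: 46 mm long (cap's x), 12 mm wide (y), top 31.5 mm above origin. Origin: centre of the disc's underside, at first on the lantern's top, 100 mm above the bench; z up. A 40 x 10 mm cross bar hangs 17 mm below the origin; until turned open the cap lifts 3 mm at most
- cap_b: lantern_b's battery cap, 80 g, loose but locked in. Grey disc 60 mm across, 7 mm thick, with an upright aluminium wing on top: 46 mm long (cap's x), 12 mm wide (y), top 31.5 mm above origin. Origin: centre of the disc's underside, at first on the lantern's top, 100 mm above the bench; z up. A 40 x 10 mm cross bar hangs 17 mm below the origin; until turned open the cap lifts 3 mm at most
- stand: fixed loading stand: black disc 68 mm across, 15 mm thick, with an upright brass spigot in the middle, 24 mm across, tip 61 mm above the bench; its top 11 mm taper to 12 mm. Origin: centre of underside, z up. It stands left or right of the bench's middle line; the lantern to open is on the same side, 0.12 to 0.26 m away (the other is over 0.29 m away)
- sleeve: loose aluminium battery sleeve (70 g), a plain tube open at both ends, standing upright: 36 mm outside, 27 mm inside diameter, 80 mm tall. Origin: centre of its lower end, z along the tube. Fully home, its lower end rests on the stand's disc, 15 mm above the bench
- timer: bystander: round red kitchen timer, 62 mm in diameter, 45 mm tall, loose; origin: centre of the underside
- cell_1: bystander: battery cell standing upright, 33 mm in diameter, 59 mm tall, loose; origin: centre of the underside
- cell_2: bystander: battery cell like cell_1
- penlight: bystander: aluminium penlight lying on the bench, 128 mm long (along its x), 18 mm high, loose; origin: underside at mid-length
- bell: bystander: brass doorbell button on a wooden block 60 x 50 mm, 42 mm tall in all, fixed; it stands across the middle line from the stand; origin: centre of the underside
- bulb_tray: bystander: grey tray of spare bulbs, 110 x 150 mm, 30 mm high, fixed; origin: centre of the underside
Things that resemble listed ones, but are neither listed nor needed, are in the scene too. What is shaped like the stand but purple is not meant.

How it is judged:
By the outcome, as a careful person would: the job done as asked, in the order asked, and still so for the second after the job is handed in, while the arm keeps its last pose, push and grip.
It also fails if it takes over 58 s, if anything falls off the work surface, if the arm or the gripper's body presses on something with over 40 N, if the wrist force passes 120 N, or if a joint passes its speed limit or range.

### The arm

A 6-joint arm with a two-finger parallel gripper is mounted at the origin on the work surface. World frame = base frame: x ahead of the robot, y to its left, z up, the work surface at z = 0. Lengths are in mm, angles in rad, forces in N, time in s.
With the tool pointing down it reaches from about 375 to 925 mm from the base axis. Payload 5.7 kg.
Tool frame: the origin (TCP) lies midway between the tips of the shut fingers; the grasp point (between the pads) lies 19 mm behind it (manip.grip_point_offset is the z of the grasp point in the tool frame, in mm); z points along the fingers, y is the direction in which the jaws open and shut (so a half turn about z gives the same grasp; the last joint's range is limited). The gripper opens to 85 mm and grips with 20 to 120 N. Pads are 22 mm wide; open, the fingers measure 114 mm over their backs; the gripper's body (76 mm by 85 mm) begins 54 mm behind the grasp point. The pads swing forward as they close: fully open they stand 13 mm farther back than shut.
Start: joints at [-1.248, 0.359, 1.51, -0, 1.272, -0.115], TCP at [254.35, -543.387, 231.267] pointing down, gripper open.
Joint ranges: [-2.97, 2.97], [-1.01, 2.36], [0.21, 2.38], [-0.96, 4.11], [0.2, 2.71], [-2.98, 2.98]. Speed limits (rad/s): [2.39, 2.39, 3.14, 3.14, 3.14, 3.14].

### API

Orientations are given as a rotation vector (axis times angle).
In Python, from rig import manip gives the robot as it stands.
- The arm moves only by the tool jog_arm, never from a script. Its argument "commands" is one flat list of numbers, 7 for each row, row after row: the shift along the tool's x, y, z as a fraction of full scale, then the turn, a rotation vector about the tool's x, y, z as a fraction of full scale, then the gripper command: -1 is shut, 1 is fully open, values between are in proportion. A call has 1 to 8 rows; each row is the pose to reach, as a shift and turn from the pose measured when the call began, along the tool's axes at that moment, turning the shorter way round; what a row does not reach only later rows make up. Full scale, the value 1, is 0.15 m for a shift and pi rad for a turn. A row lasts 1/8 s, in which the tool goes at most 62.5 mm and 10.7 degrees, less where a joint would pass 70% of its speed; a pose out of reach is approached as far as the arm can. A call with a number of a shift or a turn outside -1 to 1 is refused whole. A call with a gripper value outside its range is refused whole. The fingers move at their own pace and stop on an object; "newtons" is the grip in N (left out, the last holds). Time passes only in rows, so rows that repeat a pose let the fingers close. It gives the time, the measured TCP pose, the force and the opening at its end, in the units of the state.
- manip.read_state(): the state, without advancing time (a new reading comes with each control period).
- manip.capture(name): name is "scene" or "top"; returns a dict with "pixels" (480x640x3 uint8, red, green, blue), "z_map" (480x640 float32, mm along the optical axis (not along the pixel's ray), 0 where there is no reading), "intrinsics" (3x3 intrinsics, pixels), "world_to_cam" (4x4, takes a point from world to camera coordinates). Camera axes: x right, y up, looking along -z (the intrinsics and any distortion apply to the point x, -y, -z); pixel columns grow to the right and rows downward; lengths in mm; the calibration is good to about 2 mm. A picture is of the moment at which its call begins.
- manip.close_job(): hands the job in, once; it reports no verdict.
Trained networks look in the newest picture that a camera, given by its name, has taken for a name from the list of things; names that differ only in an ending like _2 or _b are one class to them, and where a whole thing is asked for, a point or a joint stands for the part that bears it (a point fixed in the world has none). Each returns a list of dicts, best first, with "score" (0 to 1); they miss things now and then, are a little off and sometimes report something else, mostly with a low value. They report only what shows in the picture. A call takes as long as a camera call. They do not tell look-alikes from the thing itself.
- manip.boxes_of(camera, label): "rect" ([centre column, centre row, width, height] as shares, 0 to 1, of the picture: columns of its width, rows of its height, round what is visible of it).
- manip.regions_of(camera, label): "region" (480x640 bool, what is visible of it) and "rect" ([centre column, centre row, width, height] as shares, 0 to 1, of the picture: columns of its width, rows of its height, round what is visible of it).
The state is a dict: "time_s": time; "joint_positions": joint angles; "joint_velocities": joint speeds; "effort": joint torques, N m; "eef_pos": TCP position; "orientation": TCP orientation; "wrist_force": force on the tool from outside, world axes, zero at the start; "torque": the same for the moment, N m; "grip_width": finger opening in mm.
Only numpy, scipy, OpenCV 4.12 (cv2) and the standard library are available. Lean on these libraries where they do the work, as an engineer would, in place of code of your own. Each camera call takes 0.05 s, during which the arm holds its last target. There are 200 camera calls.

## Working session

There is one attempt and no reset: what is moved stays moved. The work goes in short steps, Python scripts to look and compute and a tool call to move; the robot and the scene stay as the last step left them, time stands still between calls to the robot, and variables do not carry over. Pictures are saved under pics/ and viewed, about 8 in all and at most 12, crops included, and the job is handed in when it is done.

Besides the shell and the picture viewer there is one more tool, called after ">>>" in YAML: its name, and indented under it one key for each argument. jog_arm: Moves the arm, as the interface text tells. Shift numbers are shares of 0.15 m and turn numbers shares of pi rad, none past 1 either way. Its arguments: {"type":"object","properties":{"commands":{"type":"array","items":{"type":"number","minimum":-1,"maximum":1}},"newtons":{"type":"number"}},"required":["commands"]}

```bash
mkdir -p pics; ls; python3 - <<'E'
from rig import manip
import cv2,numpy as np
s=manip.read_state(); print(s['time_s'],s['eef_pos'],s['orientation'],s['wrist_force'],s['grip_width'],manip.grip_point_offset)
for n in ['scene','top']:
    c=manip.capture(n); cv2.imwrite(f'pics/{n}0.png',c['pixels'][:,:,::-1]); np.savez(f'{n}0.npz',**c)
    print(n,c['intrinsics'].tolist(),np.round(c['world_to_cam'],3).tolist())
E
```

```text
pics
0.0 [ 254.13452323 -542.78007871  230.44577416] [-3.06482723e+00 -6.81816731e-01  3.00994333e-04] [ 0.47546502  0.86441596 -0.00917731] 85.61360926252956 -18.700000000000003
scene [[523.5521889622729, 0.0, 319.7577188175747], [0.0, 523.5521889622729, 239.5424483044152], [0.0, 0.0, 1.0]] [[-0.354, 0.935, 0.016, 197.312], [-0.775, -0.303, 0.555, 369.857], [0.524, 0.184, 0.832, -1371.459], [0.0, 0.0, 0.0, 1.0]]
top [[621.2345357614463, 0.0, 314.2410543170897], [0.0, 621.2345357614463, 238.6140043348963], [0.0, 0.0, 1.0]] [[0.022, -1.0, 0.002, -22.008], [0.986, 0.022, 0.163, -568.423], [-0.163, -0.001, 0.987, -1039.735], [0.0, 0.0, 0.0, 1.0]]
```

View pics/top0.png

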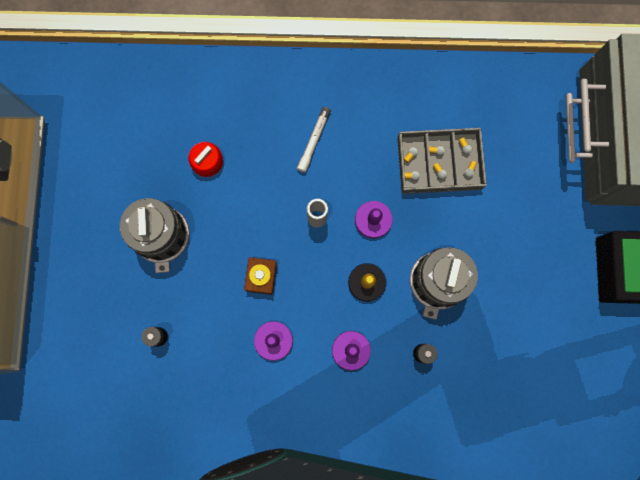

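View pics/scene0.png

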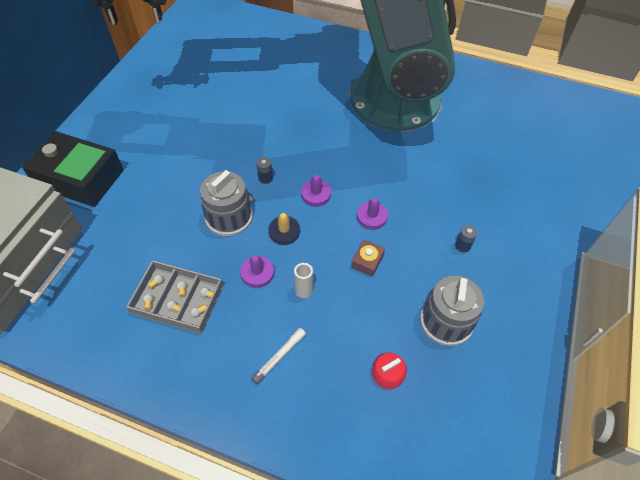

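The top view shows the stand (brass spigot) at (367,282), the sleeve at (317,210), and the near lantern at (445,275). The scene view shows them at (284,225), (303,280) and (226,203). Purple look-alikes stand beside the sleeve and the stand.

```bash
cat > h.py <<'E'
import numpy as np,cv2
def cloud(c):
    K=c['intrinsics'];T=c['world_to_cam'];z=c['z_map'].astype(float)
    v,u=np.mgrid[:480,:640]
    P=np.stack([(u-K[0,2])/K[0,0]*z,-(v-K[1,2])/K[1,1]*z,-z],-1)
    W=(P-T[:3,3])@T[:3,:3]
    W[z<=0]=np.nan
    return W
def near(W,xy,r,z0,z1):
    return (np.hypot(W[...,0]-xy[0],W[...,1]-xy[1])<r)&(W[...,2]>z0)&(W[...,2]<z1)
def circ(P):
    (cx,cy),r=cv2.minEnclosingCircle(P[:,:2].astype(np.float32)); return np.round([cx,cy,r],1)
E
python3 - <<'E'
from h import *
px={'top':dict(sleeve=(317,206),stand=(369,281),lan=(455,273)),'scene':dict(sleeve=(303,272),stand=(284,220),lan=(221,182))}
for n in px:
    c=np.load(n+'0.npz');W=cloud(c);print(n,'bench z',np.nanmedian(W[300:330,300:330,2]) if n=='top' else np.nanmedian(W[120:140,120:140,2]))
    cen={}
    for k,(u,v) in px[n].items():
        Q=W[v-6:v+7,u-6:u+7].reshape(-1,3); print(k,np.round(np.nanmedian(Q,0),1),'maxz',np.nanmax(Q[:,2]).round(1))
        cen[k]=np.nanmedian(Q,0)[:2]
    m=near(W,cen['sleeve'],35,72,90); print('sleeve rim',circ(W[m]),m.sum(),np.median(W[m][:,2]).round(1))
    m=near(W,cen['sleeve'],35,20,90); print('sleeve all',circ(W[m]),m.sum())
    m=near(W,cen['stand'],25,56,75); print('spigot tip',np.round(W[m].mean(0),1),m.sum(),W[m][:,2].max())
    m=near(W,cen['stand'],45,8,19); print('stand disc',circ(W[m]),m.sum(),np.median(W[m][:,2]).round(1))
    m=near(W,cen['lan'],45,126,140);P=W[m]
    r=cv2.minAreaRect(P[:,:2].astype(np.float32)); e=np.linalg.eigh(np.cov(P[:,:2].T))[1][:,1]
    print('wing',r,'ang',np.arctan2(e[1],e[0]).round(3),P.mean(0).round(1),m.sum())
    m=near(W,cen['lan'],40,103,111); print('cap disc',circ(W[m]),m.sum())
E
```

```text
top bench z 0.48701074729928917
sleeve [628.  -12.9  44.5] maxz 83.3
stand [ 495.4 -104.6   56.3] maxz 66.4
lan [ 505.5 -235.2  130.3] maxz 136.5
sleeve rim [615.6 -13.5  18.1] 170 79.9
sleeve all [615.6 -13.4  18.2] 374
spigot tip [ 498.4 -104.9   60.1] 88 66.36137722321553
stand disc [ 498.6 -105.3   34. ] 911 15.3
wing ((505.3955383300781, -233.84332275390625), (12.947031021118164, 45.92072677612305), 76.1843032836914) ang 2.886 [ 505.4 -233.6  131.8] 227
cap disc [ 505.2 -235.1   39.7] 807
scene bench z -0.09265227847720253
sleeve [603.8 -17.1  64. ] maxz 81.9
stand [ 501.2 -103.    48. ] maxz 63.2
lan [ 506.3 -230.9  124.4] maxz 134.1
sleeve rim [615.2 -13.6  18.2] 158 78.5
sleeve all [615.3 -13.6  18.3] 515
spigot tip [ 498.3 -105.    59.7] 40 63.2480935586622
stand disc [ 498.2 -105.4   35. ] 521 14.4
wing ((504.5448303222656, -235.1446990966797), (16.278614044189453, 46.329010009765625), 77.65675354003906) ang 2.887 [ 505.4 -234.   130.6] 136
cap disc [ 508.4 -229.4   37.2] 349
```

```bash
cat >> h.py <<'E'
from scipy.spatial.transform import Rotation as Ro
def go(x,y,z,yaw=None):
    """print fractions to reach TCP xyz, tool down, jaw axis (tool y) at yaw"""
    from rig import manip
    s=manip.read_state();R=Ro.from_rotvec(s['orientation']);p=s['eef_pos'];M=R.as_matrix()
    cy=np.arctan2(M[1,1],M[0,1]); yaw=cy if yaw is None else yaw
    Y=np.array([np.cos(yaw),np.sin(yaw),0]);Z=np.array([0,0,-1.]);G=np.stack([np.cross(Y,Z),Y,Z],1)
    d=M.T@(np.array([x,y,z])-p)
    print('t',s['time_s'],'pos',p.round(1),'yaw',cy.round(3),'tilt',np.arccos(-M[2,2]).round(4),'w',round(s['grip_width'],1),'F',s['wrist_force'].round(1),'Tq',s['torque'].round(2),'j',np.round(s['joint_positions'],2))
    print('shift',(d/150).round(3),'turn',(Ro.from_matrix(M.T@G).as_rotvec()/np.pi).round(4))
E
```

>>> jog_arm:
  commands: [0.92, -0.545, 0, 0, 0, 0, 1, 0.92, -0.545, 0, 0, 0, 0, 1, 0.92, -0.545, 0, 0, 0, 0, 1]

```text
time_s: 0.48
eef_pos: [345.2, -407.4, 230.2]
orientation: [-3.063, -0.683, 0.0]
wrist_force: [0.3, -0.1, -0.7]
grip_width: 85.6
```

>>> jog_arm:
  commands: [0.92, -0.545, 0, 0, 0, 0, 1, 0.92, -0.545, 0, 0, 0, 0, 1, 0.92, -0.545, 0, 0, 0, 0, 1]

```text
time_s: 0.85
eef_pos: [436.2, -272.1, 230.3]
orientation: [-3.061, -0.685, 0.001]
wrist_force: [0.6, 0.1, -0.9]
grip_width: 85.3
```

>>> jog_arm:
  commands: [0.92, -0.545, 0, 0, 0, 0, 1, 0.92, -0.545, 0, 0, 0, 0, 1, 0.92, -0.545, 0, 0, 0, 0, 1]

```text
time_s: 1.23
eef_pos: [527.1, -136.7, 230.5]
orientation: [-3.06, -0.688, 0.001]
wrist_force: [0.4, -0.6, 0.6]
grip_width: 85.2
```

```bash
python3 -c "
from h import *
go(615.4,-13.5,140)"
```

```text
t 1.225 pos [ 527.1 -136.7  230.5] yaw -1.129 tilt 0.0054 w 85.2 F [ 0.4 -0.6  0.6] Tq [-0.08  0.02 -0.02] j [-0.38  0.28  1.63  0.    1.23  0.74]
shift [ 0.883 -0.487  0.606] turn [-0.0017 -0.0002 -0.    ]
```

>>> jog_arm:
  commands: [0.883, -0.487, 0.5, -0.0017, 0, 0, 1, 0.883, -0.487, 0.5, -0.0017, 0, 0, 1, 0.883, -0.487, 0.5, -0.0017, 0, 0, 1, 0.883, -0.487, 0.6, -0.0017, 0, 0, 1, 0.883, -0.487, 0.6, -0.0017, 0, 0, 1]

```text
time_s: 1.85
eef_pos: [613.6, -13.5, 139.3]
orientation: [-3.064, -0.69, 0.005]
wrist_force: [0.4, -0.7, 0.3]
grip_width: 85.5
```

```bash
python3 -c "
from h import *
go(615.4,-13.5,40)"
```

```text
t 1.85 pos [613.6 -13.5 139.3] yaw -1.128 tilt 0.0035 w 85.5 F [ 0.4 -0.7  0.3] Tq [-0.03 -0.03  0.02] j [-0.13  0.47  1.58 -0.    1.1   0.99]
shift [0.013 0.006 0.662] turn [-0.0006  0.0009  0.    ]
```

>>> jog_arm:
  commands: [0.013, 0.006, 0.35, 0, 0, 0, 1, 0.013, 0.006, 0.662, 0, 0, 0, 1, 0.013, 0.006, 0.662, 0, 0, 0, 1, 0.013, 0.006, 0.662, 0, 0, 0, 0, 0.013, 0.006, 0.662, 0, 0, 0, -1, 0.013, 0.006, 0.662, 0, 0, 0, -1, 0.013, 0.006, 0.662, 0, 0, 0, -1, 0.013, 0.006, 0.662, 0, 0, 0, -1]
  newtons: 30

```text
time_s: 2.85
eef_pos: [617.1, -13.8, 42.1]
orientation: [3.064, 0.69, 0.0]
wrist_force: [-0.8, -0.2, 6.7]
grip_width: 36.5
```

>>> jog_arm:
  commands: [0, 0, 0, 0, 0, 0, -1, 0, 0, 0, 0, 0, 0, -1]

```text
time_s: 3.1
eef_pos: [617.3, -13.7, 42.5]
orientation: [3.064, 0.69, 0.001]
wrist_force: [0.5, -0.2, -0.8]
grip_width: 36.1
```

```bash
python3 -c "
from h import *
go(615.4,-13.5,130)"
```

```text
t 3.1 pos [617.3 -13.7  42.5] yaw -1.128 tilt 0.0011 w 36.1 F [ 0.5 -0.2 -0.8] Tq [0.03 0.02 0.06] j [-0.13  0.6   1.64 -0.    0.9   0.99]
shift [-0.011 -0.006 -0.583] turn [ 0.0003 -0.0002  0.    ]
```

>>> jog_arm:
  commands: [0, 0, -0.3, 0, 0, 0, -1, 0, 0, -0.6, 0, 0, 0, -1, 0, 0, -0.6, 0, 0, 0, -1, 0, 0, -0.6, 0, 0, 0, -1]

```text
time_s: 3.6
eef_pos: [616.5, -13.6, 131.9]
orientation: [3.064, 0.69, -0.0]
wrist_force: [-0.7, 0.6, -1.3]
grip_width: 36.0
```

```bash
python3 -c "
from h import *
go(500,-105.3,132)"
```

```text
t 3.6 pos [616.5 -13.6 131.9] yaw -1.128 tilt 0.0004 w 36.0 F [-0.7  0.6 -1.3] Tq [ 0.    0.01 -0.  ] j [-0.13  0.48  1.58 -0.    1.08  0.99]
shift [-0.964  0.219 -0.   ] turn [ 0.0001  0.0001 -0.    ]
```

>>> jog_arm:
  commands: [-0.35, 0.08, 0, 0, 0, 0, -1, -0.7, 0.16, 0, 0, 0, 0, -1, -0.964, 0.219, 0, 0, 0, 0, -1, -0.964, 0.219, 0, 0, 0, 0, -1, -0.964, 0.219, 0, 0, 0, 0, -1, -0.964, 0.219, 0, 0, 0, 0, -1]

```text
time_s: 4.35
eef_pos: [500.7, -104.7, 131.5]
orientation: [3.064, 0.692, -0.0]
wrist_force: [-0.6, -0.3, -1.1]
grip_width: 36.2
```

```bash
python3 - <<'E'
from h import *
from rig import manip
go(499.5,-105.3,60)
ims=[]
for n in ['scene','top']:
    c=manip.capture(n);np.savez(n+'1.npz',**c);W=cloud(c)
    T=c['world_to_cam'];K=c['intrinsics'];q=T[:3,:3]@[498.4,-105.2,90]+T[:3,3]
    u=int(K[0,2]+K[0,0]*q[0]/-q[2]);v=int(K[1,2]-K[1,1]*q[1]/-q[2]);print(n,u,v)
    ims.append(cv2.resize(c['pixels'][max(v-60,0):v+60,u-60:u+60,::-1],(400,400)))
    # low part of sleeve, below fingertips
    m=near(W,(499,-105),24,90,124);P=W[m];print(m.sum(),P[:,2].min().round(1), circ(P), P.mean(0).round(1))
cv2.imwrite('pics/c1.png',np.hstack(ims))
E
```

```text
t 4.35 pos [ 500.7 -104.7  131.5] yaw -1.127 tilt 0.0002 w 36.2 F [-0.6 -0.3 -1.1] Tq [-0.    0.01  0.02] j [-0.34  0.35  1.81 -0.    0.98  0.79]
shift [-0.009 -0.     0.477] turn [-0.      0.0001  0.    ]
scene 282 207
181 90.9 [ 500.8 -105.    17.8] [510.5 -99.6 107.6]
top 371 277
11 92.1 [ 483.8 -100.     5.2] [483.5 -99.6 102.1]
```

View pics/c1.png

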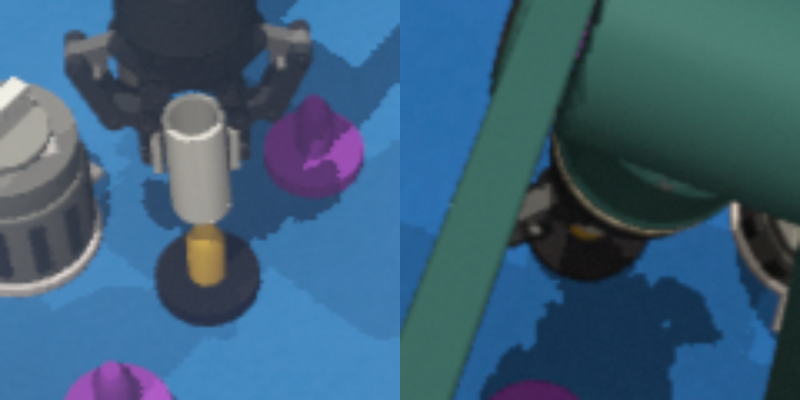

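The scene crop shows the sleeve held upright just above the spigot; the top view is blocked by the arm. Next I fit an 18 mm circle to the visible sleeve wall.

```bash
python3 - <<'E'
from h import *
from scipy.optimize import least_squares
c=np.load('scene1.npz');W=cloud(c)
def fit(m,r,g): 
    P=W[m];f=least_squares(lambda p:np.hypot(P[:,0]-p[0],P[:,1]-p[1])-r,g,loss='soft_l1');return f.x.round(1),m.sum(),np.abs(f.fun).mean().round(2)
for a,b in [(93,105),(105,118),(118,130),(150,166)]: print(a,fit(near(W,(499,-105),24,a,b),18,(499,-105)))
print('spigot',fit(near(W,(498,-105),17,20,48),12,(498,-105)))
m=near(W,(500,-105),20,158,185);print('rim',W[m][:,2].max(),circ(W[m]),m.sum())
c=np.load('scene0.npz');W=cloud(c);print('spigot0',fit(near(W,(498,-105),17,20,48),12,(498,-105)))
for a,b in [(10,40),(40,75)]: print('sl0',fit(near(W,(615,-13),24,a,b),18,(615,-13)))
E
```

```text
93 (array([ 497.9, -105.8]), np.int64(62), np.float64(0.79))
105 (array([ 498.1, -106.1]), np.int64(70), np.float64(0.7))
118 (array([ 498.1, -106.3]), np.int64(70), np.float64(0.77))
150 (array([ 500.3, -105.3]), np.int64(194), np.float64(2.43))
spigot (array([ 496.4, -106.4]), np.int64(84), np.float64(0.72))
rim 172.71512552462298 [ 499.4 -107.2   19. ] 214
spigot0 (array([ 496.4, -106.5]), np.int64(88), np.float64(0.76))
sl0 (array([614. , -14.2]), np.int64(141), np.float64(0.87))
sl0 (array([615.3, -13.5]), np.int64(279), np.float64(2.14))
```

>>> jog_arm:
  commands: [-0.011, -0.002, 0.1, 0, 0, 0, -1, -0.011, -0.002, 0.17, 0, 0, 0, -1, -0.011, -0.002, 0.2, 0, 0, 0, -1, -0.011, -0.002, 0.23, 0, 0, 0, -1, -0.011, -0.002, 0.26, 0, 0, 0, -1, -0.011, -0.002, 0.29, 0, 0, 0, -1, -0.011, -0.002, 0.29, 0, 0, 0, -1]

```text
time_s: 5.32
eef_pos: [498.9, -105.1, 87.9]
orientation: [-3.064, -0.692, 0.001]
wrist_force: [-0.3, 0.4, -0.7]
grip_width: 36.4
```

```bash
python3 -c "
from h import *
go(499.1,-105.1,57)"
```

```text
t 5.325 pos [ 498.9 -105.1   87.9] yaw -1.127 tilt 0.0005 w 36.4 F [-0.3  0.4 -0.7] Tq [ 0.01  0.02 -0.04] j [-0.34  0.41  1.86 -0.    0.87  0.78]
shift [0.001 0.001 0.206] turn [-0.0001  0.0002  0.    ]
```

>>> jog_arm:
  commands: [0, 0, 0.05, 0, 0, 0, -1, 0, 0, 0.1, 0, 0, 0, -1, 0, 0, 0.14, 0, 0, 0, -1, 0, 0, 0.18, 0, 0, 0, -1, 0, 0, 0.21, 0, 0, 0, -1, 0, 0, 0.21, 0, 0, 0, -1]

```text
time_s: 6.08
eef_pos: [498.5, -104.6, 56.5]
orientation: [-3.064, -0.691, 0.001]
wrist_force: [-1.6, 1.3, 3.0]
grip_width: 36.4
```

```bash
python3 -c "
from h import *
go(499.1,-105.1,55)"
```

```text
t 6.075 pos [ 498.5 -104.6   56.5] yaw -1.127 tilt 0.0014 w 36.4 F [-1.6  1.3  3. ] Tq [ 0.36  0.21 -0.03] j [-0.34  0.46  1.88  0.    0.8   0.78]
shift [0.002 0.005 0.01 ] turn [-0.0004  0.0002  0.    ]
```

Contact is starting, so I press a little further and check the force.

>>> jog_arm:
  commands: [0, 0, 0.015, 0, 0, 0, -1, 0, 0, 0.025, 0, 0, 0, -1]

```text
time_s: 6.32
eef_pos: [498.9, -104.3, 55.7]
orientation: [-3.064, -0.691, -0.001]
wrist_force: [-7.6, 4.2, 37.8]
grip_width: 36.1
```

```bash
python3 - <<'E'
from h import *
from rig import manip
go(499.1,-105.1,55)
c=manip.capture('scene');W=cloud(c)
m=near(W,(498,-105),20,85,105);print('rim z',np.percentile(W[m][:,2],[90,97,100]).round(1),m.sum())
c0=np.load('scene0.npz');W=cloud(c0);m=near(W,(615,-13.5),20,70,95);print('ref on bench',np.percentile(W[m][:,2],[90,97,100]).round(1))
E
```

```text
t 6.325 pos [ 498.9 -104.3   55.7] yaw -1.127 tilt 0.0009 w 36.1 F [-7.6  4.2 37.8] Tq [ 0.85  1.21 -0.08] j [-0.34  0.47  1.88  0.    0.79  0.78]
shift [-0.001  0.005  0.004] turn [-0.0002 -0.0002 -0.    ]
rim z [96.1 96.9 98.4] 157
ref on bench [81.3 82.  83. ]
```

>>> jog_arm:
  commands: [0, 0, 0.015, 0, 0, 0, 0.5, 0, 0, 0, 0, 0, 0, 0.5, 0, 0, 0, 0, 0, 0, 0.5, 0, 0, 0, 0, 0, 0, 0.5, 0, 0, -0.2, 0, 0, 0, 0.5, 0, 0, -0.5, 0, 0, 0, 1, 0, 0, -0.9, 0, 0, 0, 1, 0, 0, -0.9, 0, 0, 0, 1]

```text
time_s: 7.38
eef_pos: [502.3, -105.6, 195.1]
orientation: [3.06, 0.691, 0.013]
wrist_force: [0.9, 0.3, -0.5]
grip_width: 85.5
```

```bash
python3 -c "
from h import *
go(505.3,-234,190,-1.827)"
```

```text
t 7.375 pos [ 502.3 -105.6  195.1] yaw -1.127 tilt 0.0095 w 85.5 F [ 0.9  0.3 -0.5] Tq [-0.01 -0.06 -0.  ] j [-0.34  0.27  1.75  0.    1.12  0.78]
shift [-0.35   0.782  0.036] turn [ 0.001  -0.0029  0.2228]
```

>>> jog_arm:
  commands: [-0.12, 0.26, 0, 0, -0.001, 0.059, 1, -0.24, 0.52, 0.02, 0.001, -0.002, 0.118, 1, -0.35, 0.782, 0.036, 0.001, -0.003, 0.177, 1, -0.35, 0.782, 0.036, 0.001, -0.003, 0.22, 1, -0.35, 0.782, 0.036, 0.001, -0.003, 0.22, 1, -0.35, 0.782, 0.036, 0.001, -0.003, 0.22, 1]

```text
time_s: 8.12
eef_pos: [504.8, -233.3, 189.2]
orientation: [-3.118, 0.383, 0.003]
wrist_force: [0.0, 0.8, -0.3]
grip_width: 85.5
```

```bash
python3 - <<'E'
from h import *
from rig import manip
go(505.3,-234,111,-1.82)
c=manip.capture('scene');np.savez('scene2.npz',**c);W=cloud(c);c0=np.load('scene0.npz')
m=near(W,(498,-105),20,85,105);print('sleeve rim',np.percentile(W[m][:,2],[90,97,100]).round(1),circ(W[m]),m.sum())
m=near(W,(505.3,-234),30,124,136);P=W[m];e=np.linalg.eigh(np.cov(P[:,:2].T))[1][:,1];print('wing',np.arctan(e[1]/e[0]).round(3),P.mean(0).round(1),m.sum())
cv2.imwrite('pics/c2.png',cv2.resize(c['pixels'][110:320,130:410,::-1],(800,600)))
E
```

```text
t 8.125 pos [ 504.8 -233.3  189.2] yaw -1.815 tilt 0.0018 w 85.5 F [ 0.   0.8 -0.3] Tq [ 0.04 -0.01 -0.01] j [-0.56  0.34  1.66 -0.    1.15  1.26]
shift [0.005 0.004 0.522] turn [-0.0001  0.0006  0.0016]
sleeve rim [95.6 96.9 97.8] [ 498.2 -106.2   18.7] 156
wing -0.256 [ 506.1 -233.7  130.2] 151
```

View pics/c2.png

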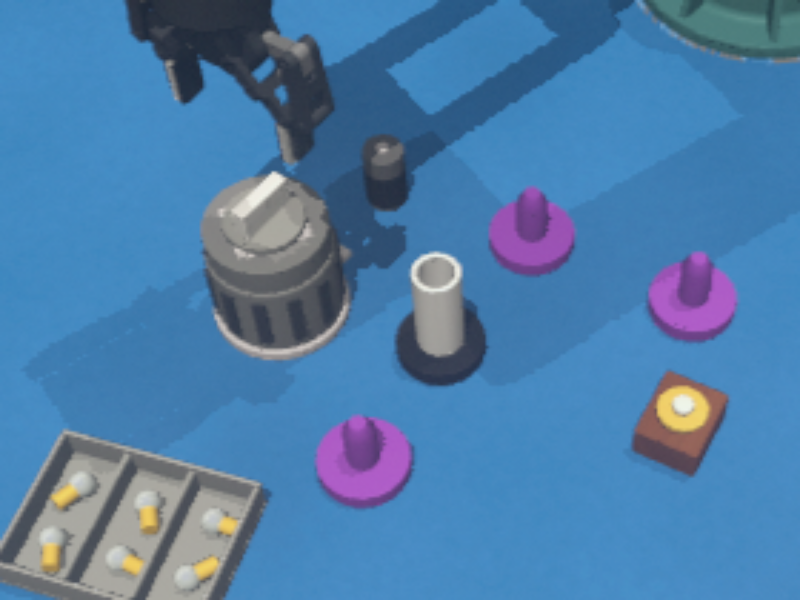

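The crop shows the sleeve seated on the black stand at (440,310) and released, and the wing is untouched at (258,207). I go down and grip the wing.

>>> jog_arm:
  commands: [0.004, 0.003, 0.25, 0, 0, 0.003, 1, 0.004, 0.003, 0.45, 0, 0, 0.003, 0.4, 0.004, 0.003, 0.522, 0, 0, 0.003, 0, 0.004, 0.003, 0.522, 0, 0, 0.003, -0.4, 0.004, 0.003, 0.522, 0, 0, 0.003, -1, 0.004, 0.003, 0.522, 0, 0, 0.003, -1, 0.004, 0.003, 0.522, 0, 0, 0.003, -1, 0.004, 0.003, 0.522, 0, 0, 0.003, -1]
  newtons: 40

```text
time_s: 9.18
eef_pos: [506.3, -234.3, 112.4]
orientation: [3.116, -0.398, 0.002]
wrist_force: [-0.2, 0.8, 6.9]
grip_width: 10.7
```

>>> jog_arm:
  commands: [0, 0, 0, 0, 0, 0, -1, 0, 0, 0, 0, 0, 0, -1, 0, 0, 0, 0, 0, 0, -1]

```text
time_s: 9.55
eef_pos: [506.1, -234.3, 112.4]
orientation: [3.116, -0.398, 0.001]
wrist_force: [-0.1, -0.3, 1.8]
grip_width: 10.9
```

```bash
python3 -c "
from h import *
go(505.3,-234,111,-1.82)"
```

```text
t 9.55 pos [ 506.1 -234.3  112.4] yaw -1.825 tilt 0.0009 w 10.9 F [-0.1 -0.3  1.8] Tq [ 0.04  0.07 -0.04] j [-0.56  0.43  1.73 -0.    0.98  1.27]
shift [-0.006 -0.001  0.009] turn [ 0.0001 -0.0003 -0.0015]
```

>>> jog_arm:
  commands: [0, 0, 0, 0, 0, 0.01, -1, 0, 0, 0, 0, 0, 0.02, -1, 0, 0, 0, 0, 0, 0.02, -1]

```text
time_s: 9.93
eef_pos: [506.2, -234.4, 112.4]
orientation: [3.102, -0.496, 0.001]
wrist_force: [-0.8, 0.4, 1.5]
grip_width: 11.1
```

```bash
python3 -c "
from h import *
go(505.3,-234,111,-1.825)"
```

```text
t 9.925 pos [ 506.2 -234.4  112.4] yaw -1.888 tilt 0.001 w 11.1 F [-0.8  0.4  1.5] Tq [ 0.01  0.04 -0.01] j [-0.56  0.43  1.73 -0.    0.98  1.33]
shift [-0.006 -0.001  0.01 ] turn [ 0.0001 -0.0003 -0.0201]
```

>>> jog_arm:
  commands: [0, 0, 0, 0, 0, 0.01, -1, 0, 0, 0, 0, 0, 0.015, -1, 0, 0, 0, 0, 0, 0.015, -1]

```text
time_s: 10.3
eef_pos: [506.2, -234.4, 112.4]
orientation: [3.089, -0.57, 0.001]
wrist_force: [0.4, -0.8, 1.6]
grip_width: 11.0
```

```bash
python3 -c "
from h import *
go(505.3,-234,111,-1.825)"
```

```text
t 10.3 pos [ 506.2 -234.4  112.4] yaw -1.936 tilt 0.0011 w 11.0 F [ 0.4 -0.8  1.6] Tq [-0.01  0.05 -0.  ] j [-0.56  0.43  1.73 -0.    0.98  1.38]
shift [-0.006 -0.     0.01 ] turn [ 0.0001 -0.0003 -0.0352]
```

>>> jog_arm:
  commands: [0, 0, 0, 0, 0, 0.01, -1, 0, 0, 0, 0, 0, 0.015, -1, 0, 0, 0, 0, 0, 0.015, -1]

```text
time_s: 10.68
eef_pos: [505.9, -234.8, 112.5]
orientation: [3.074, -0.642, 0.001]
wrist_force: [-2.7, -3.4, 1.6]
grip_width: 10.9
```

```bash
python3 -c "
from h import *
go(505.3,-234,111,-1.825)"
```

```text
t 10.675 pos [ 505.9 -234.8  112.5] yaw -1.983 tilt 0.0013 w 10.9 F [-2.7 -3.4  1.6] Tq [-0.5   0.47  0.05] j [-0.56  0.43  1.73 -0.    0.98  1.43]
shift [-0.006 -0.003  0.01 ] turn [ 0.0004 -0.0002 -0.0502]
```

>>> jog_arm:
  commands: [0, 0, 0, 0, 0, 0.01, -1, 0, 0, 0, 0, 0, 0.015, -1, 0, 0, 0, 0, 0, 0.015, -1]

```text
time_s: 11.05
eef_pos: [505.7, -234.9, 112.5]
orientation: [3.058, -0.714, 0.0]
wrist_force: [-2.2, -3.5, 1.7]
grip_width: 11.0
```

```bash
python3 -c "
from h import *
go(505.3,-234,111,-1.825)"
```

```text
t 11.05 pos [ 505.7 -234.9  112.5] yaw -2.029 tilt 0.0015 w 11.0 F [-2.2 -3.5  1.7] Tq [-0.48  0.48  0.58] j [-0.56  0.43  1.73 -0.    0.98  1.47]
shift [-0.005 -0.004  0.01 ] turn [ 0.0005 -0.0002 -0.0651]
```

Torque about the axis rose to 0.6 N·m at about 0.2 rad, which is the short stop. I turn the other way.

>>> jog_arm:
  commands: [0, 0, 0, 0, 0, -0.03, -1, 0, 0, 0, 0, 0, -0.06, -1, 0, 0, 0, 0, 0, -0.09, -1, 0, 0, 0, 0, 0, -0.12, -1, 0, 0, 0, 0, 0, -0.15, -1, 0, 0, 0, 0, 0, -0.15, -1]

```text
time_s: 11.8
eef_pos: [506.3, -234.3, 112.4]
orientation: [3.141, 0.017, 0.001]
wrist_force: [1.1, 0.3, 0.7]
grip_width: 10.8
```

```bash
python3 -c "
from h import *
go(505.3,-234,111,-1.825)"
```

```text
t 11.8 pos [ 506.3 -234.3  112.4] yaw -1.56 tilt 0.0011 w 10.8 F [1.1 0.3 0.7] Tq [ 0.12 -0.15 -0.02] j [-0.56  0.43  1.73 -0.    0.97  1.  ]
shift [-0.006 -0.002  0.01 ] turn [ 0.0002 -0.0003  0.0844]
```

>>> jog_arm:
  commands: [0, 0, 0, 0, 0, -0.04, -1, 0, 0, 0, 0, 0, -0.08, -1, 0, 0, 0, 0, 0, -0.12, -1, 0, 0, 0, 0, 0, -0.16, -1, 0, 0, 0, 0, 0, -0.2, -1, 0, 0, 0, 0, 0, -0.22, -1, 0, 0, 0, 0, 0, -0.22, -1]

```text
time_s: 12.68
eef_pos: [506.5, -234.0, 112.4]
orientation: [2.951, 1.076, 0.002]
wrist_force: [-0.2, 0.2, 0.8]
grip_width: 11.4
```

```bash
python3 - <<'E'
from h import *
go(505.3,-234,111,-1.825)
from rig import manip
c=manip.capture('scene');cv2.imwrite('pics/c3.png',cv2.resize(c['pixels'][130:250,160:320,::-1],(640,480)))
E
```

```text
t 12.675 pos [ 506.5 -234.   112.4] yaw -0.871 tilt 0.0014 w 11.4 F [-0.2  0.2  0.8] Tq [ 0.13 -0.    0.05] j [-0.56  0.43  1.73  0.    0.97  0.31]
shift [-0.006 -0.005  0.01 ] turn [ 1.000e-04 -4.000e-04  3.035e-01]
```

View pics/c3.png

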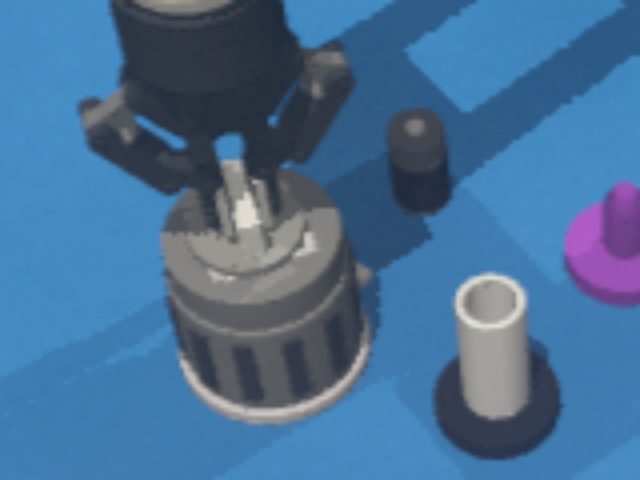

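The wing at (240,205) has turned with the pads. I creep towards the open stop.

>>> jog_arm:
  commands: [0, 0, 0, 0, 0, -0.01, -1, 0, 0, 0, 0, 0, -0.02, -1, 0, 0, 0, 0, 0, -0.03, -1, 0, 0, 0, 0, 0, -0.03, -1]

```text
time_s: 13.22
eef_pos: [505.6, -233.6, 112.5]
orientation: [-2.896, -1.215, -0.0]
wrist_force: [-3.4, 1.7, 4.8]
grip_width: 11.4
```

```bash
python3 -c "
from h import *
go(505.3,-234,111,-1.825)"
```

```text
t 13.225 pos [ 505.6 -233.6  112.5] yaw -0.777 tilt 0.0008 w 11.4 F [-3.4  1.7  4.8] Tq [ 0.22  0.63 -0.12] j [-0.56  0.43  1.73  0.    0.98  0.22]
shift [-0.003  0.     0.01 ] turn [-3.000e-04 -0.000e+00  3.337e-01]
```

>>> jog_arm:
  commands: [0, 0, -0.01, 0, 0, 0.003, -1, 0, 0, -0.02, 0, 0, 0.003, -1, 0, 0, -0.035, 0, 0, 0.003, -1, 0, 0, -0.035, 0, 0, 0.003, -1]

```text
time_s: 13.72
eef_pos: [505.6, -233.5, 117.8]
orientation: [-2.902, -1.201, -0.0]
wrist_force: [-1.2, 1.5, -1.3]
grip_width: 11.4
```

```bash
python3 -c "
from h import *
go(505.3,-234,212.5)"
```

```text
t 13.725 pos [ 505.6 -233.5  117.8] yaw -0.786 tilt 0.0009 w 11.4 F [-1.2  1.5 -1.3] Tq [ 0.13  0.11 -0.04] j [-0.56  0.43  1.73  0.    0.99  0.23]
shift [-0.003  0.    -0.632] turn [-0.0002 -0.0001 -0.    ]
```

Lifted 5 mm with no resistance, so it is unlocked. I lift it to 100 mm above the seat.

>>> jog_arm:
  commands: [0, 0, -0.05, 0, 0, 0, -1, 0, 0, -0.1, 0, 0, 0, -1, 0, 0, -0.17, 0, 0, 0, -1, 0, 0, -0.3, 0, 0, 0, -1, 0, 0, -0.45, 0, 0, 0, -1, 0, 0, -0.58, 0, 0, 0, -1, 0, 0, -0.632, 0, 0, 0, -1, 0, 0, -0.632, 0, 0, 0, -1]

```text
time_s: 14.72
eef_pos: [505.9, -233.8, 213.2]
orientation: [2.903, 1.202, 0.001]
wrist_force: [-0.4, -0.8, -1.1]
grip_width: 10.8
```

>>> jog_arm:
  commands: [0, 0, 0, 0, 0, 0, -1, 0, 0, 0, 0, 0, 0, -1, 0, 0, 0, 0, 0, 0, -1, 0, 0, 0, 0, 0, 0, -1]

```text
time_s: 15.22
eef_pos: [505.8, -233.7, 212.9]
orientation: [-2.903, -1.201, -0.001]
wrist_force: [-0.3, -0.5, -1.5]
grip_width: 10.8
```

```bash
python3 - <<'E'
from h import *
go(505.3,-234,212.5)
from rig import manip
c=manip.capture('scene');W=cloud(c);cv2.imwrite('pics/c4.png',c['pixels'][:,:,::-1])
m=near(W,(498,-105),20,85,105);print('sleeve rim',np.percentile(W[m][:,2],[90,97]).round(1),circ(W[m]))
m=near(W,(505,-234),33,195,212);print('cap disc z',np.percentile(W[m][:,2],[10,50,90]).round(1),W[m].mean(0).round(1),m.sum())
E
```

```text
t 15.225 pos [ 505.8 -233.7  212.9] yaw -0.786 tilt 0.0006 w 10.8 F [-0.3 -0.5 -1.5] Tq [-0.   -0.01  0.04] j [-0.56  0.32  1.63  0.    1.2   0.23]
shift [-0.004 -0.001  0.003] turn [ 0.     -0.0002  0.    ]
sleeve rim [95.7 97.2] [ 497.9 -105.2   19.6]
cap disc z [204.4 207.1 209.1] [ 514.3 -229.8  206.9] 370
```

View pics/c4.png

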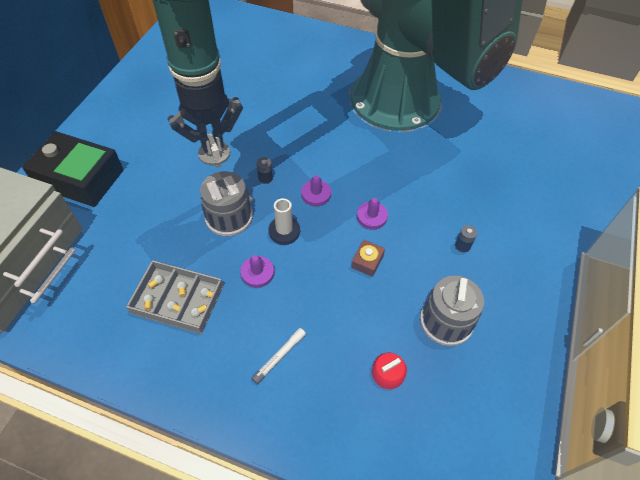

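The cap is held above the opened lantern at (213,150), with its disc top at z of about 207, so its underside is 100 mm above the seat. The sleeve is home on the stand at (284,220), and everything else is where it was.

```bash
python3 -c "
from rig import manip
print(manip.close_job())"
```

```text
the job is handed in; nothing more can be done
None
```

The job is done and handed in, at about 15.3 s of the 58 s allowed.

- **Sleeve:** I pushed it fully down onto the black stand's spigot, with about 38 N at the wrist, and let it go. Its rim then stood 15 mm higher than it had on the bench, so it is home. It was still there in the last picture.
- **Lantern by the stand:** Turning the cap clockwise (seen from above), I felt a stop at about 0.2 rad and backed off. Turning it counter-clockwise about 1.04 rad freed it, and it lifted straight out without resistance.
- **Finish:** The cap is held still in the gripper at 40 N. The last picture put the top of its disc at 207 mm, so its underside is about 100 mm above the seat.
- **Everything else:** In the last picture, the other lantern's cap and the rest of the bench looked unmoved. I judged this by eye, not by measurement.

One small disagreement: the gripper read 10.8–11.4 mm on the wing, which is listed as 12 mm wide. The picture showed the wing turning with the pads, so I took this as reading error. No check failed.

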